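# Prove the bench balance free, lock it, and bring the casting level over its cradle

### The arm

A 6-joint arm with a two-finger parallel gripper is mounted at the origin on the work surface. World frame = base frame: x ahead of the robot, y to its left, z up, the work surface at z = 0. Lengths are in m, angles in rad, forces in N, time in s.
With the tool pointing down it reaches from about 0.225 to 0.725 m from the base axis. Payload 3.1 kg.
Tool frame: the origin (TCP) lies where the fingers leave the gripper's body, on its centre line; the fingertips stand 73 mm ahead of it and the grasp point (between the pads) lies 54 mm ahead of it; y points along the fingers, x is the direction in which the jaws open and shut, and the axes are right-handed (so a half turn about y gives the same grasp; the last joint's range is limited). The gripper opens to 85 mm and grips with 20 to 120 N. Pads are 22 mm wide; open, the fingers measure 114 mm over their backs; the gripper's body (76 mm by 85 mm) begins 54 mm behind the grasp point. The pads swing forward as they close: fully open they stand 13 mm farther back than shut.
Start: joints at [1.137, 0.048, 0.099, 1.622, 0, 1.443], TCP at [0.158, 0.501, 0.304] pointing down, gripper open.
Joint ranges: [-2.91, 2.91], [-0.99, 1.94], [-1.21, 1.42], [-2.12, 2.29], [-1.49, 1.47], [-3.14, 3.14]. Speed limits (rad/s): [2.79, 2.79, 3.14, 3.14, 3.14, 3.14].

### API

Orientations are given as a unit quaternion [w, x, y, z].
In Python, from bench import ctrl gives the robot as it stands.
- The arm moves only by the tool carry_out, never from a script. Its argument "plan" is a list of rows, each a list of 7 numbers: the shift along the tool's x, y, z each as a share of 0.03 m, from -1 to 1, then the turn, a rotation vector about the tool's x, y, z each as a share of 6 degrees, from -1 to 1, then the opening, from -1 (shut) to 1 (fully open). A call has 1 to 20 rows; each row shifts and turns the commanded pose from where the row before left it, along the tool's axes as they then stand; what a row does not reach is not made up. A row lasts 1/12 s, in which the tool goes at most 41.7 mm and 7.16 degrees, less where a joint would pass 70% of its speed; a pose out of reach is approached as far as the arm can. A call with a number of a shift or a turn outside -1 to 1 is refused whole. A call with a gripper value outside its range is refused whole. The fingers move at their own pace and stop on an object; "force" is the grip in N (left out, the last holds). Time passes only in rows, so rows that do not move let the fingers close. It gives the time, the measured TCP pose, the force and the opening at its end, in the units of the state.
- ctrl.get_obs(): the state, without advancing time (a new reading comes with each control period).
- ctrl.get_image(name): name is "scene" or "side" or "wrist"; returns the picture (420x560x3 uint8, red, green, blue); there is no depth.
- ctrl.camera_params(name): a dict with "vertical_fov" (degrees; the focal length in pixels is half the picture's height over the tangent of half this angle, whatever the lens; pixels are square), "cx", "cy" (the principal point, pixels), "dist_coeffs" ([k1, k2, p1, p2, k3] as OpenCV has them; the pictures are not rectified), "rvec" (rotation vector, rad) and "tvec" (3), from world to camera coordinates, as OpenCV has them. Camera axes: x right, y down, z forward; pixel columns grow to the right and rows downward; lengths in m; the calibration is good to about 2 mm. A picture is of the moment at which its call begins: read the wrist's pose just before it. camera_params takes no time and is no camera call; for the wrist camera it gives the pose at the moment of the call.
- ctrl.close_job(): hands the job in, once; it reports no verdict.
The state is a dict: "t": time; "q": joint angles; "dq": joint speeds; "joint_torque": joint torques, N m; "eef_pos": TCP position; "orientation": TCP orientation; "force": force on the tool from outside, world axes, zero at the start; "torque": the same for the moment, N m; "finger_gap": finger opening in m.
Only numpy, scipy, OpenCV 4.12 (cv2) and the standard library are available. Lean on these libraries where they do the work, as an engineer would, in place of code of your own. Each camera call takes 0.05 s, during which the arm holds its last target.

### The job

Check that the bench balance is free before it is loaded: push its arrest lever all the way over so that the beam drops onto its stop, then push the lever all the way back so that the beam is locked level again. Then pick up the offset cast lever (the long one with one big and one small end) by its balance point, keep it level, and hold it in line with the two-notch cradle, either way round, balance point over the middle of the cradle and about 5 cm above it, touching nothing but the gripper. Finish while still holding it there, with the beam locked; leave the other things on the bench where they lie.

Things in the scene. Friction and masses are not known exactly. Their poses are not given: they have to be found in the camera images.
- stand: Fixed grey bench balance. Origin on the bench under the beam's pivot; x points away from its front (the arrest lever's side), y along the beam to the cradle. Base plate 170 x 260 mm, 12 thick, x -110 to +60. Beam: 16 mm square bar, 250 long, centre 125 mm above the bench, 46 mm round counterweight at its -y end, cradle near its +y end. Highest: lever ball 173, cradle posts 172 mm above the bench.
- beam (a joint): Tilt of the balance beam: 0 = level (locked), 0.10 = counterweight end down on its stop. Unloaded and unlocked, it drops to 0.10 by its own weight.
- arrest (a joint): Arrest lever. Near 0 (0 to 0.06 at the start): beam locked level, lever leaning 0.6 rad from upright to the stand's +y (cradle) side. 1.2: beam free, lever leaning 0.6 rad to the -y (counterweight) side. Hard stops at 0 and 1.2; stays where it is left. A cam on its shaft lifts the beam. Takes about 1 to 3 N at the ball.
- arrest_tip (a point): Centre of the black ball (22 mm diameter) at the end of the arrest lever, a 10 mm steel rod in front of the beam. It moves on an arc of 75 mm radius about arrest_axis, in the stand's y-z plane; when upright it is 162 mm above the bench.
- arrest_axis (a point): The point of the arrest lever's turning axis at the foot of its rod: 87 mm above the bench, 88 mm in front of (stand -x) and 60 mm to the counterweight side (stand -y) of the stand's origin. The axis runs along the stand's x.
- cradle (a point): Middle of the cradle at the level of its notch floors: 160 mm above the bench and 115 mm along the stand's +y from the pivot when level. Axes as the stand's; the line of the two notches runs along x. The cradle is two steel posts 50 mm apart along x, each 30 mm wide with an upward notch 14 mm wide and 12 mm deep.
- casting: Dark cast iron offset lever, about 0.7 kg, 224 mm long, lying flat: big boss (44 mm dia, 40 tall) and small boss (24 mm dia, 30 tall), 190 mm between centres, joined by a straight web 12 mm wide, 18 tall, its underside 10 mm above the bosses' underside. Origin: underside level, below the balance point. x along the web to the small boss, z up. Big boss at x = -55 mm, small at x = +135 mm.
- balance (a point): Balance point (centre of mass along the length) of the casting, in the middle of its web: 19 mm above its underside, 55 mm from the big boss's centre towards the small boss. Axes as the casting's; the web is 12 mm wide here, along y.
- bearing: Bystander: loose steel ring 38 mm across, 13 mm high, lying near the casting's web.
- wrench: Bystander: loose steel wrench 150 mm long, lying beside the casting. Origin under its middle.
- link: Bystander: shorter dark iron link, 170 mm long, with two equal 30 mm round ends 24 mm tall. Not the casting. Origin under its middle.
- jar: Bystander: loose clear jar with a steel cap, 70 mm across, 90 mm high.
- driver: Bystander: loose screwdriver with a black handle, 190 mm long.
- mug: Bystander: white mug, 80 mm across, 90 mm high.
There are look-alikes about, which are no part of the job. What is shaped like the casting but red is not meant.

How it is judged:
By the outcome, as a careful person would: the job done as asked, in the order asked, and still so for the second after the job is handed in, while the arm keeps its last pose, push and grip.
It also fails if it takes over 72 s, if anything falls off the work surface, if the arm or the gripper's body presses on something with over 40 N, if the wrist force passes 120 N, or if a joint passes its speed limit or range.

## Working session

There is one attempt and no reset: what is moved stays moved. The work goes in short steps, Python scripts to look and compute and a tool call to move; the robot and the scene stay as the last step left them, time stands still between calls to the robot, and variables do not carry over. Pictures are saved under pics/ and viewed, and the job is handed in when it is done.

Besides the shell and the picture viewer there is one more tool, called after "Emit:" as a command line: name --pt "numbers of a row" for each row, then --argument value for the rest. carry_out: Moves the arm, as the interface text tells. Its arguments: {"type":"object","properties":{"plan":{"type":"array","items":{"type":"array","items":{"type":"number"}}},"force":{"type":"number"}},"required":["plan"]}

```bash
ls; mkdir -p pics; python3 - <<'E'
from bench import ctrl
import cv2
print(ctrl.get_obs())
for n in ("scene","side","wrist"):
    p=ctrl.camera_params(n);print(n,p)
    im=ctrl.get_image(n);cv2.imwrite(f"pics/{n}0.png",cv2.cvtColor(im,cv2.COLOR_RGB2BGR))
E
```

```text
pics
{'t': 0.0, 'q': array([ 1.13720419e+00,  4.87500032e-02,  9.75661062e-02,  1.62198430e+00,
       -6.12098756e-06,  1.44298572e+00]), 'dq': array([ 0.00163929, -0.0008206 , -0.00036678,  0.00114734, -0.00157939,
       -0.00184513]), 'joint_torque': array([-6.01147094e-04, -3.38786745e+01,  3.20012999e+01,  2.03092030e-02,
       -1.10497631e-04,  3.93992199e-07]), 'eef_pos': array([0.15787579, 0.50023384, 0.30270143]), 'orientation': array([-0.5699076 ,  0.57072236,  0.4172863 , -0.41875226]), 'force': array([-0.41760609, -0.3528263 , -1.26996162]), 'torque': array([ 0.00344276,  0.02814794, -0.06276398]), 'finger_gap': 0.08528301742151564}
scene {'vertical_fov': 49.014473542155706, 'cx': 278.49848025182166, 'cy': 208.41054556847223, 'dist_coeffs': array([-0.14443961,  0.        ,  0.        ,  0.        ,  0.        ]), 'rvec': array([ 2.18143292,  0.82849829, -0.39139119]), 'tvec': array([-0.36033204, -0.12012704,  1.64861527])}
side {'vertical_fov': 53.450682993641074, 'cx': 286.8957895629293, 'cy': 206.18126817389404, 'dist_coeffs': array([-0.02716146,  0.        ,  0.        ,  0.        ,  0.        ]), 'rvec': array([ 2.34925488, -0.13829349,  0.07546486]), 'tvec': array([-0.4884052 ,  0.12424144,  1.23720841])}
wrist {'vertical_fov': 66.41772132075641, 'cx': 279.2658686949885, 'cy': 208.34977520865226, 'dist_coeffs': array([0.01892639, 0.        , 0.        , 0.        , 0.        ]), 'rvec': array([-2.35129081, -1.72116068, -0.23099831]), 'tvec': array([-0.52433831, -0.03200142,  0.37941731])}
```

View pics/scene0.png

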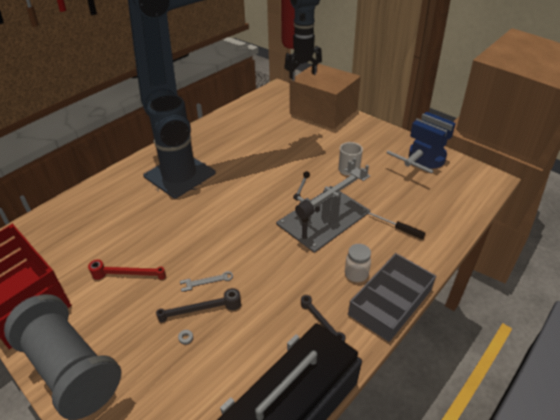

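View pics/side0.png

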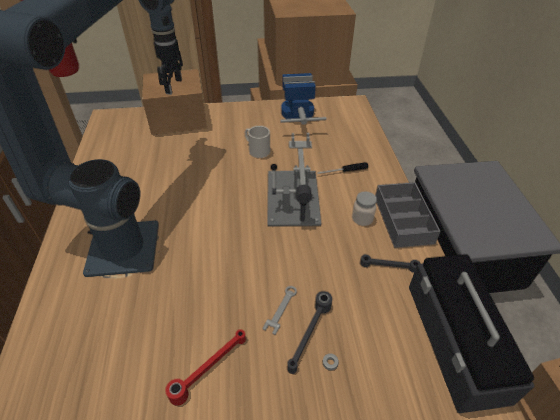

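View pics/wrist0.png

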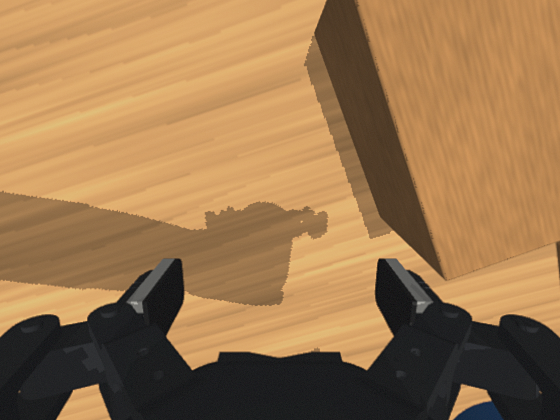

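The casting is the dark lever at side (324,299)–(292,366). The red one at side (177,390) is the look-alike, and the short link is at side (366,261). I'll enlarge a few crops to measure them.

```bash
cat > h.py <<'E'
import numpy as np, cv2
from bench import ctrl
def K(p):
    f=210/np.tan(np.radians(p["vertical_fov"]/2)); return np.array([[f,0,p["cx"]],[0,f,p["cy"]],[0,0,1.]])
def ray(p,uv):
    n=cv2.undistortPoints(np.array([[uv]],float),K(p),p["dist_coeffs"])[0,0]
    R=cv2.Rodrigues(p["rvec"])[0]; return -R.T@p["tvec"], R.T@np.array([n[0],n[1],1.])
def onz(p,uv,z):
    o,d=ray(p,uv); return o+d*(z-o[2])/d[2]
def proj(p,X):
    return cv2.projectPoints(np.atleast_2d(np.array(X,float)),p["rvec"],p["tvec"],K(p),p["dist_coeffs"])[0][:,0]
def tri(*pr):
    A=np.zeros((3,3));b=np.zeros(3)
    for p,uv in pr:
        o,d=ray(p,uv); d=d/np.linalg.norm(d); M=np.eye(3)-np.outer(d,d); A+=M;b+=M@o
    X=np.linalg.solve(A,b); return X,[np.linalg.norm((np.eye(3)-np.outer(ray(p,uv)[1],ray(p,uv)[1])/(ray(p,uv)[1]@ray(p,uv)[1]))@(X-ray(p,uv)[0])) for p,uv in pr]
def snap(n,name):
    im=cv2.cvtColor(ctrl.get_image(n),cv2.COLOR_RGB2BGR); cv2.imwrite("pics/%s.png"%name,im); return im
def crop(im,x0,y0,w,h,s,name):
    c=cv2.resize(im[y0:y0+h,x0:x0+w],None,fx=s,fy=s,interpolation=cv2.INTER_CUBIC); cv2.imwrite("pics/%s.png"%name,c)
E
python3 - <<'E'
from h import *
im=cv2.imread("pics/side0.png"); crop(im,240,120,100,120,5,"c_side_stand"); crop(im,255,270,100,110,5,"c_side_cast")
im=cv2.imread("pics/scene0.png"); crop(im,265,140,130,110,5,"c_sc_stand"); crop(im,150,260,110,90,5,"c_sc_cast")
E
```

```text
(no output)
```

View pics/c_side_stand.png

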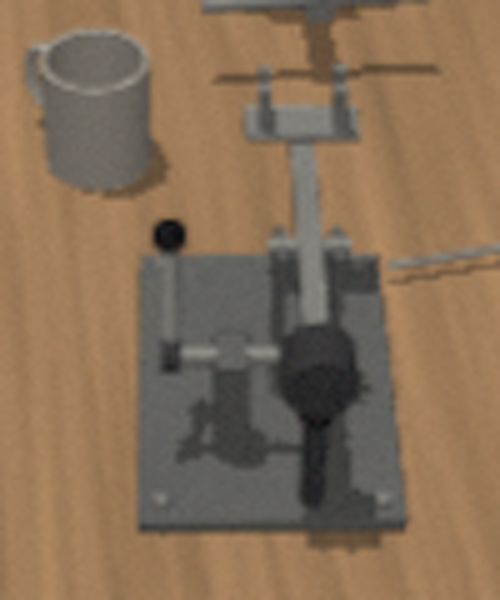

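View pics/c_side_cast.png

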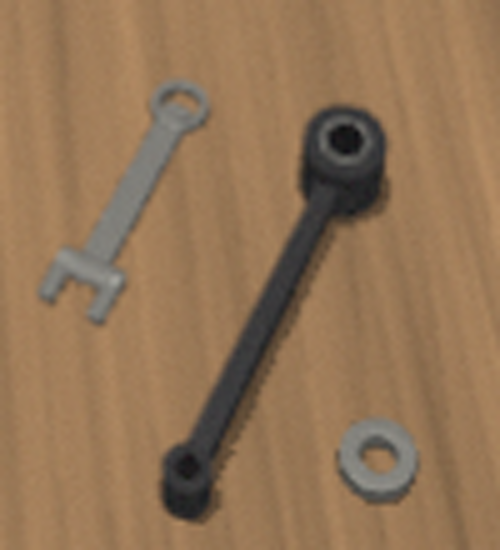

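View pics/c_sc_stand.png

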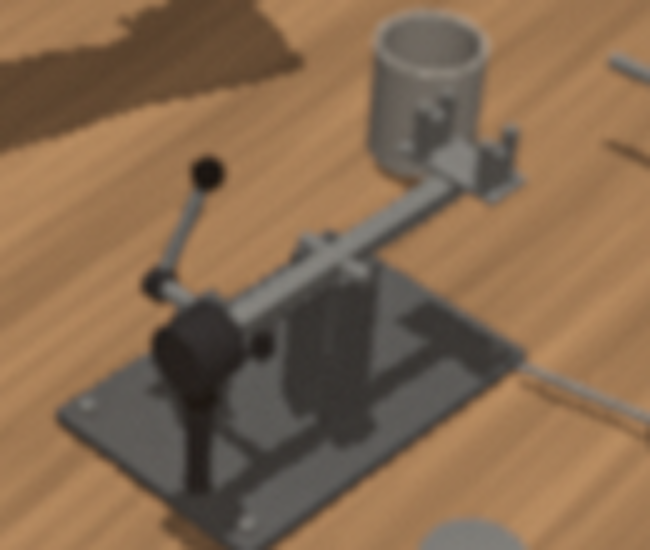

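View pics/c_sc_cast.png

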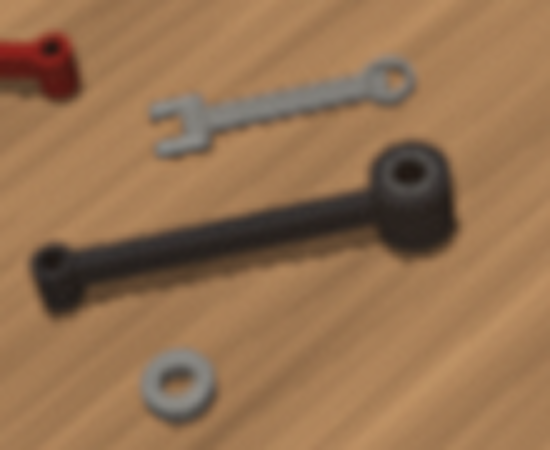

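```bash
python3 - <<'E'
from h import *
np.set_printoptions(precision=4,suppress=True)
S=ctrl.camera_params("side");C=ctrl.camera_params("scene")
f=lambda x0,y0,c:((c[0]+.5)/5-.5+x0,(c[1]+.5)/5-.5+y0)
ss=lambda *c:f(240,120,c); sc=lambda *c:f(255,270,c); cs=lambda *c:f(265,140,c); cc=lambda *c:f(150,260,c)
print("ball",tri((S,ss(170,236)),(C,cs(208,173))))
print("plate side",[onz(S,ss(*c),.012) for c in [(140,523),(405,522),(378,257),(142,257)]])
print("plate scene",[onz(C,cs(*c),.012) for c in [(60,413),(522,355)]])
print("big",onz(S,sc(345,139),.04),onz(C,cc(409,172),.04),tri((S,sc(345,139)),(C,cc(409,172))))
print("small",onz(S,sc(189,467),.03),onz(C,cc(52,258),.03))
print("cradle base centre", [onz(S,ss(302,120),.135)])
print("posts side",[onz(S,ss(*c),.172) for c in [(265,68),(341,68)]])
print("posts scene",[onz(C,cs(*c),.172) for c in [(436,103),(500,145)]])
print("ring",onz(S,sc(378,450),.013)); print("mug",onz(S,ss(98,60),.09))
E
```

```text
ball (array([0.4671, 0.1482, 0.1502]), [np.float64(0.0013263948491889898), np.float64(0.0013263948491889974)])
plate side [array([0.4361, 0.0371, 0.012 ]), array([0.6004, 0.0197, 0.012 ]), array([0.6274, 0.2747, 0.012 ]), array([0.4607, 0.2927, 0.012 ])]
plate scene [array([0.4405, 0.0408, 0.012 ]), array([0.6286, 0.2757, 0.012 ])]
big [ 0.5551 -0.2617  0.04  ] [ 0.5547 -0.2607  0.04  ] (array([ 0.555 , -0.2613,  0.0401]), [np.float64(0.00045795078217498726), np.float64(0.000457950782175022)])
small [ 0.4525 -0.422   0.03  ] [ 0.4506 -0.4193  0.03  ]
cradle base centre [array([0.5686, 0.2762, 0.135 ])]
posts side [array([0.5441, 0.2855, 0.172 ]), array([0.5939, 0.2804, 0.172 ])]
posts scene [array([0.5448, 0.2744, 0.172 ]), array([0.5986, 0.2645, 0.172 ])]
ring [ 0.5442 -0.4166  0.013 ]
mug [0.442  0.4248 0.09  ]
```

```bash
cat >> h.py <<'E'
from scipy.spatial.transform import Rotation as Ro
np.set_printoptions(precision=4,suppress=True)
def delta(tp,tR,ob=None):
    """shift (in 30mm units, current tool frame) and rotvec (6deg units) to target"""
    ob=ob or ctrl.get_obs(); q=ob["orientation"]; R=Ro.from_quat([q[1],q[2],q[3],q[0]])
    print("pos",ob["eef_pos"],"t",ob["t"],"F",ob["force"],"gap",ob["finger_gap"],"q",ob["q"])
    print("R",R.as_matrix().round(3).tolist())
    if tp is not None: print("shift rows",R.inv().apply(np.array(tp)-ob["eef_pos"])/.03)
    if tR is not None: print("rot rows",np.degrees((R.inv()*Ro.from_matrix(tR)).as_rotvec())/6)
def down(ydir):
    """tool z down, tool y along horizontal ydir"""
    y=np.array([ydir[0],ydir[1],0.]);y/=np.linalg.norm(y); z=np.array([0,0,-1.]); return np.c_[np.cross(y,z),y,z]
sy=np.array([.1028,.9947,0]); sx=np.array([.9947,-.1028,0])
E
python3 - <<'E'
from h import *
for s in (1,-1): delta([.471,.205,.303],down(s*sy))
E
```

```text
pos [0.1579 0.5003 0.303 ] t 0.15 F [ 0.079   0.651  -0.0382] gap 0.08532601820726674 q [1.1372 0.0486 0.098  1.622  0.     1.443 ]
R [[0.301, -0.001, -0.954], [0.954, -0.002, 0.301], [-0.002, -1.0, 0.0]]
shift rows [ -6.2459   0.0074 -12.9153]
rot rows [-10.5806 -12.9539 -12.9698]
pos [0.1579 0.5003 0.303 ] t 0.15 F [ 0.079   0.651  -0.0382] gap 0.08532601820726674 q [1.1372 0.0486 0.098  1.622  0.     1.443 ]
R [[0.301, -0.001, -0.954], [0.954, -0.002, 0.301], [-0.002, -1.0, 0.0]]
shift rows [ -6.2459   0.0074 -12.9153]
rot rows [-12.3887  10.1189  10.0941]
```

Tool y is the approach axis and tool z is the pad-width axis, so the helper needs fixing.

```bash
cat >> h.py <<'E'
def down(zdir):
    """tool y down, tool z (pad width) along horizontal zdir"""
    z=np.array([zdir[0],zdir[1],0.]);z/=np.linalg.norm(z); y=np.array([0,0,-1.]); return np.c_[np.cross(y,z),y,z]
E
python3 - <<'E'
from h import *
print(Ro.from_matrix(down(sy)).as_rotvec())
for s in (1,-1): delta([.471,.205,.303],down(s*sy))
w=np.array([-.1035,-.1595,0])
for s in (1,-1): delta(None,down(s*w)); delta(None,down(s*sx))
E
```

```text
[-1.5693  0.0809 -0.0809]
pos [0.1579 0.5003 0.303 ] t 0.15 F [ 0.079   0.651  -0.0382] gap 0.08532601820726674 q [1.1372 0.0486 0.098  1.622  0.     1.443 ]
R [[0.301, -0.001, -0.954], [0.954, -0.002, 0.301], [-0.002, -1.0, 0.0]]
shift rows [ -6.2459   0.0074 -12.9153]
rot rows [ 0.0098 13.0633 -0.0161]
pos [0.1579 0.5003 0.303 ] t 0.15 F [ 0.079   0.651  -0.0382] gap 0.08532601820726674 q [1.1372 0.0486 0.098  1.622  0.     1.443 ]
R [[0.301, -0.001, -0.954], [0.954, -0.002, 0.301], [-0.002, -1.0, 0.0]]
shift rows [ -6.2459   0.0074 -12.9153]
rot rows [ -0.017  -16.9367  -0.0104]
pos [0.1579 0.5003 0.303 ] t 0.15 F [ 0.079   0.651  -0.0382] gap 0.08532601820726674 q [1.1372 0.0486 0.098  1.622  0.     1.443 ]
R [[0.301, -0.001, -0.954], [0.954, -0.002, 0.301], [-0.002, -1.0, 0.0]]
rot rows [ -0.0132 -12.4235  -0.0132]
pos [0.1579 0.5003 0.303 ] t 0.15 F [ 0.079   0.651  -0.0382] gap 0.08532601820726674 q [1.1372 0.0486 0.098  1.622  0.     1.443 ]
R [[0.301, -0.001, -0.954], [0.954, -0.002, 0.301], [-0.002, -1.0, 0.0]]
rot rows [ 0.025  28.0633 -0.006 ]
pos [0.1579 0.5003 0.303 ] t 0.15 F [ 0.079   0.651  -0.0382] gap 0.08532601820726674 q [1.1372 0.0486 0.098  1.622  0.     1.443 ]
R [[0.301, -0.001, -0.954], [0.954, -0.002, 0.301], [-0.002, -1.0, 0.0]]
rot rows [ 0.0142 17.5765 -0.0142]
pos [0.1579 0.5003 0.303 ] t 0.15 F [ 0.079   0.651  -0.0382] gap 0.08532601820726674 q [1.1372 0.0486 0.098  1.622  0.     1.443 ]
R [[0.301, -0.001, -0.954], [0.954, -0.002, 0.301], [-0.002, -1.0, 0.0]]
rot rows [-0.0041 -1.9367 -0.017 ]
```

Emit:
carry_out --pt "-0.446 0 -0.92 0 0 0 -1" --pt "-0.446 0 -0.92 0 0 0 -1" --pt "-0.446 0 -0.92 0 0 0 -1" --pt "-0.446 0 -0.92 0 0 0 -1" --pt "-0.446 0 -0.92 0 0 0 -1" --pt "-0.446 0 -0.92 0 0 0 -1" --pt "-0.446 0 -0.92 0 0 0 -1" --pt "-0.446 0 -0.92 0 0 0 -1" --pt "-0.446 0 -0.92 0 0 0 -1" --pt "-0.446 0 -0.92 0 0 0 -1" --pt "-0.446 0 -0.92 0 0 0 -1" --pt "-0.446 0 -0.92 0 0 0 -1" --pt "-0.446 0 -0.92 0 0 0 -1" --pt "-0.446 0 -0.92 0 0 0 -1" --force 40

```text
t: 1.32
eef_pos: [0.4709, 0.2044, 0.3035]
orientation: [0.57, -0.57, -0.418, 0.418]
force: [0.9, 1.2, 0.1]
finger_gap: 0.0001
```

Emit:
carry_out --pt "0 0 0 0 0.933 0 -1" --pt "0 0 0 0 0.933 0 -1" --pt "0 0 0 0 0.933 0 -1" --pt "0 0 0 0 0.933 0 -1" --pt "0 0 0 0 0.933 0 -1" --pt "0 0 0 0 0.933 0 -1" --pt "0 0 0 0 0.933 0 -1" --pt "0 0 0 0 0.933 0 -1" --pt "0 0 0 0 0.933 0 -1" --pt "0 0 0 0 0.933 0 -1" --pt "0 0 0 0 0.933 0 -1" --pt "0 0 0 0 0.933 0 -1" --pt "0 0 0 0 0.933 0 -1" --pt "0 0 0 0 0.933 0 -1" --pt "0 0 0 0 0 0 -1" --pt "0 0 0 0 0 0 -1"

```text
t: 2.65
eef_pos: [0.47, 0.2056, 0.3035]
orientation: [-0.706, 0.706, -0.036, 0.035]
force: [-0.5, -0.2, 0.3]
finger_gap: 0.0002
```

```bash
python3 - <<'E'
from h import *
delta([.471,.205,.211],down(sy))
im=snap("side","side1"); crop(im,200,60,180,190,4*.75,"s1c")
im=snap("wrist","wrist1")
E
```

```text
pos [0.47   0.2056 0.3035] t 2.65 F [-0.5135 -0.1984  0.2999] gap 0.0002288419086477614 q [ 0.2816  0.0174  0.0671  1.6213 -0.      1.9528]
R [[0.995, -0.001, 0.1], [-0.1, -0.0, 0.995], [-0.001, -1.0, -0.0]]
shift rows [ 0.0376  3.0843 -0.0163]
rot rows [ 0.0033  0.0249 -0.007 ]
```

View pics/s1c.png

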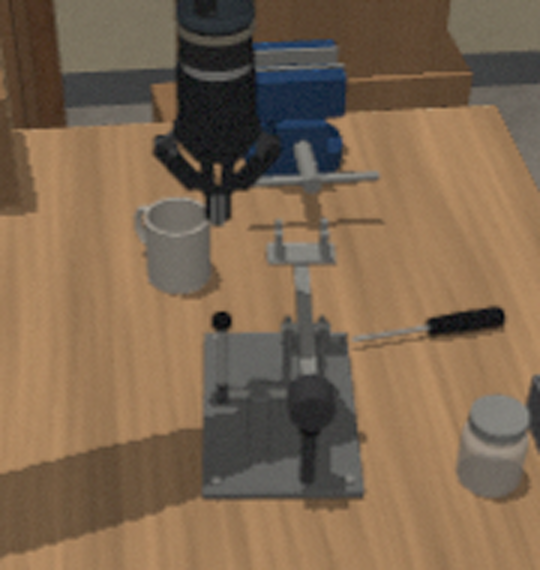

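View pics/wrist1.png

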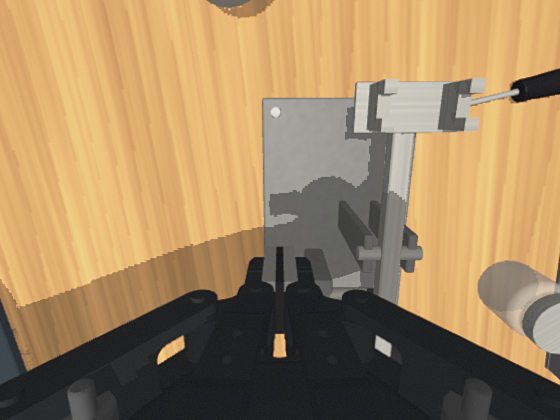

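```bash
python3 - <<'E'
from h import *
W=ctrl.camera_params("wrist")
print(onz(W,(263,98),.012), np.array([.557,.1545,0])-.11*sx+.13*sy)
im=cv2.imread("pics/wrist1.png"); crop(im,340,60,160,90,5,"w1c")
for X in ([.467,.148,.15],): print(proj(W,X))
E
```

```text
[0.46   0.2975 0.012 ] [0.4609 0.2951 0.    ]
[[285.4611 287.7549]]
```

View pics/w1c.png

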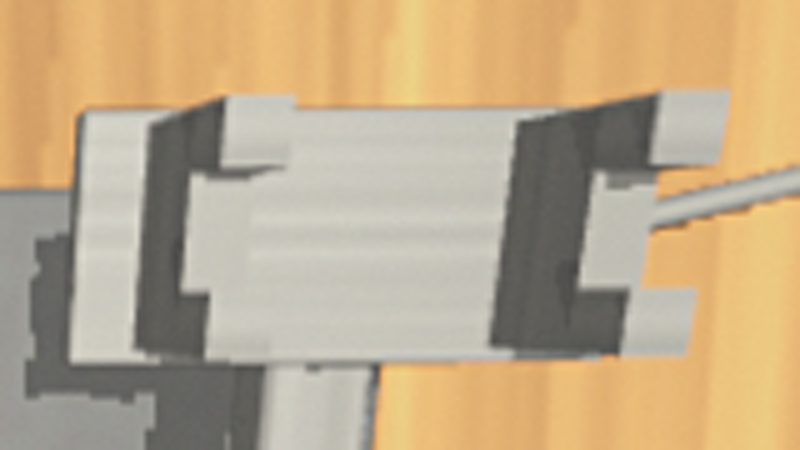

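```bash
python3 - <<'E'
from h import *
W=ctrl.camera_params("wrist")
f=lambda c:((c[0]+.5)/5-.5+340,(c[1]+.5)/5-.5+60)
a=onz(W,f((249,226)),.172);b=onz(W,f((675,222)),.172); print(a,b,(a+b)/2,np.linalg.norm(b-a),np.arctan2(*(b-a)[1::-1]))
print(np.array([.557,.1545,0])+.115*sy)
E
```

```text
[0.5414 0.2753 0.172 ] [0.5915 0.2704 0.172 ] [0.5664 0.2729 0.172 ] 0.05031475873235429 -0.09889707223503476
[0.5688 0.2689 0.    ]
```

Emit:
carry_out --pt "0.05 0.8 0 0 0 0 -1" --pt "0.05 0.8 0 0 0 0 -1" --pt "0 0.8 0 0 0 0 -1" --pt "0 0.7 0 0 0 0 -1" --pt "0 0 -0.5 0 0 0 -1" --pt "0 0 -0.5 0 0 0 -1" --pt "0 0 -0.4 0 0 0 -1" --pt "0 0 -0.3 0 0 0 -1" --pt "0 0 -0.3 0 0 0 -1" --pt "0 0 -0.3 0 0 0 -1" --pt "0 0 -0.3 0 0 0 -1" --pt "0 0 -0.3 0 0 0 -1"

```text
t: 3.75
eef_pos: [0.4642, 0.1177, 0.211]
orientation: [-0.706, 0.707, -0.036, 0.036]
force: [0.2, 1.2, 0.9]
finger_gap: -0.0001
```

```bash
python3 - <<'E'
from h import *
delta(None,down(sy))
im=snap("side","side2"); crop(im,230,90,120,140,4,"s2c")
E
```

```text
pos [0.4642 0.1177 0.211 ] t 3.75 F [0.1808 1.1807 0.8516] gap -0.00010143177514303232 q [ 0.1087 -0.073  -0.2052  1.4385 -0.001   1.7823]
R [[0.995, 0.0, 0.103], [-0.103, -0.001, 0.995], [0.0, -1.0, -0.001]]
rot rows [0.0092 0.0014 0.0029]
```

View pics/s2c.png

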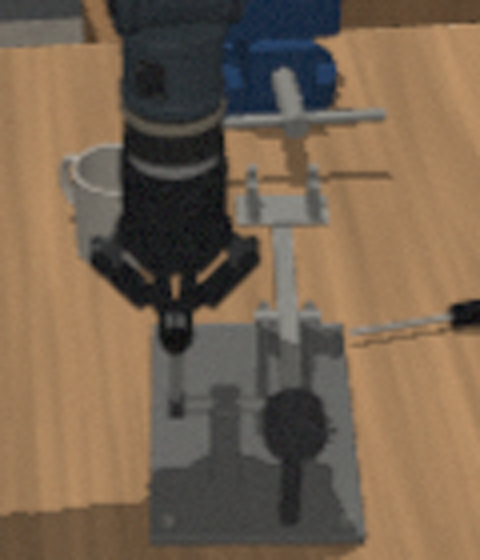

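Emit:
carry_out --pt "0 0 -0.25 0 0 0 -1" --pt "0 0 -0.25 0 0 0 -1" --pt "0 0 -0.25 0 0 0 -1" --pt "0 0 -0.15 0 0 0 -1" --pt "0 0 -0.05 0 0 0 -1"

```text
t: 4.22
eef_pos: [0.4611, 0.0896, 0.2107]
orientation: [-0.706, 0.706, -0.037, 0.036]
force: [-0.3, 1.2, -0.0]
finger_gap: 0.0003
```

Emit:
carry_out --pt "0 0 -0.07 0 0 0 -1" --pt "0 0 -0.07 0 0 0 -1"

```text
t: 4.38
eef_pos: [0.4608, 0.0862, 0.2109]
orientation: [0.706, -0.706, 0.036, -0.036]
force: [-0.6, 1.1, 0.2]
finger_gap: -0.0
```

Emit:
carry_out --pt "0 0 -0.07 0 0 0 -1" --pt "0 0 0 0 0 0 -1"

```text
t: 4.55
eef_pos: [0.4608, 0.0855, 0.211]
orientation: [0.708, -0.705, 0.036, -0.036]
force: [-0.1, 5.9, -0.0]
finger_gap: -0.0004
```

Emit:
carry_out --pt "0 0 -0.08 0 0 0 -1" --pt "0 0 0 0 0 0 -1" --pt "0 0 0 0 0 0 -1"

```text
t: 4.8
eef_pos: [0.4607, 0.0849, 0.2111]
orientation: [0.709, -0.703, 0.035, -0.036]
force: [0.7, 9.9, -0.8]
finger_gap: 0.0001
```

```bash
python3 - <<'E'
from h import *
im=snap("scene","scene3"); crop(im,265,120,130,130,4,"c3c")
im=snap("side","side3"); crop(im,230,90,120,140,4,"s3c")
E
```

```text
(no output)
```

View pics/s3c.png

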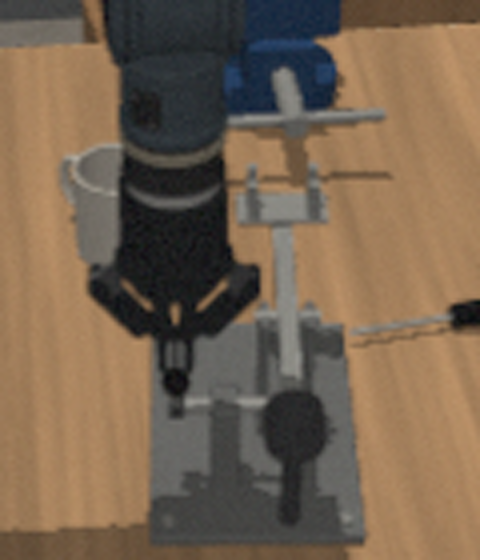

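View pics/c3c.png

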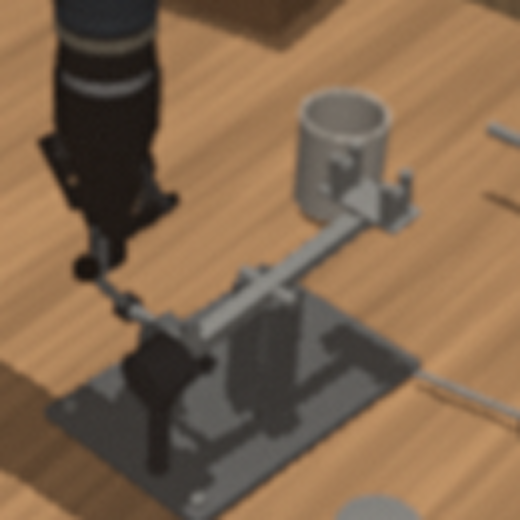

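```bash
python3 - <<'E'
from h import *
S=ctrl.camera_params("side");C=ctrl.camera_params("scene")
print(tri((S,(273.6,184.7)),(C,(286.1,186.4))), np.array([.463,.1039,.087])-.0423*sy)
a=cv2.imread("pics/scene0.png");b=cv2.imread("pics/scene3.png")
# counterweight + cradle before/after
v=np.hstack([cv2.resize(x[165:250,280:385],None,fx=3.6,fy=3.6,interpolation=cv2.INTER_CUBIC) for x in(a,b)]);cv2.imwrite("pics/cmp3.png",v)
for n,(x,y,w,h) in dict(cw=(293,198,20,20),cr=(346,160,26,20)).items():
    t=a[y:y+h,x:x+w]; r=cv2.matchTemplate(b[y-10:y+h+10,x-10:x+w+10],t,cv2.TM_CCOEFF_NORMED); m=cv2.minMaxLoc(r);print(n,m[1],np.array(m[3])-10)
E
```

```text
(array([0.4589, 0.0656, 0.1499]), [np.float64(0.0006401449837300724), np.float64(0.0006401449837300211)]) [0.4587 0.0618 0.087 ]
cw 0.8909217119216919 [0 1]
cr 0.9621158838272095 [ 0 -2]
```

View pics/cmp3.png

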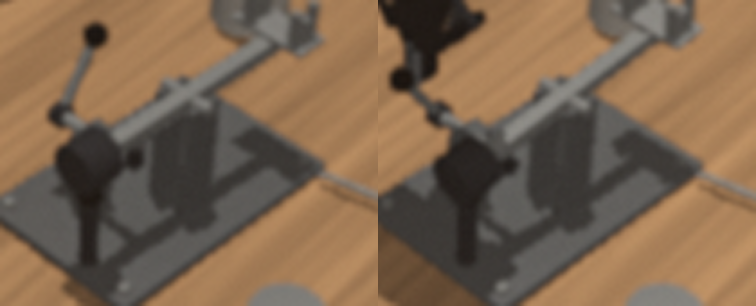

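Emit:
carry_out --pt "0 0 0.3 0 0 0 -1" --pt "0 0 0.3 0 0 0 -1" --pt "0 -0.9 0 0 0 0 -1" --pt "0 -0.9 0 0 0 0 -1" --pt "0 0 -0.9 0 0 0 -1" --pt "0 0 -0.9 0 0 0 -1" --pt "0 0 -0.9 0 0 0 -1" --pt "0 0 0 0 0 0 -1" --pt "0 0.9 0 0 0 0 -1" --pt "0 0.9 0 0 0 0 -1" --pt "0 0 0 0 0 0 -1"

```text
t: 5.82
eef_pos: [0.4506, 0.0197, 0.2051]
orientation: [-0.706, 0.706, -0.04, 0.033]
force: [-1.8, 0.2, -2.3]
finger_gap: 0.0002
```

Emit:
carry_out --pt "0.05 -0.1 0.3 0 0 0 -1" --pt "0.05 -0.1 0.3 0 0 0 -1" --pt "0 0 0.3 0 0 0 -1" --pt "0 0 0.3 0 0 0 -1" --pt "0 0 0.3 0 0 0 -1" --pt "0 0 0.3 0 0 0 -1" --pt "0 0 0.3 0 0 0 -1" --pt "0 0 0.3 0 0 0 -1" --pt "0 0 0.3 0 0 0 -1" --pt "0 0 0.3 0 0 0 -1" --pt "0 0 0.2 0 0 0 -1"

```text
t: 6.73
eef_pos: [0.4664, 0.1154, 0.2158]
orientation: [-0.706, 0.706, -0.037, 0.036]
force: [0.1, -3.4, -2.1]
finger_gap: -0.0001
```

Emit:
carry_out --pt "0 0 0.15 0 0 0 -1" --pt "0 0 0.1 0 0 0 -1" --pt "0 0 0 0 0 0 -1"

```text
t: 6.98
eef_pos: [0.4671, 0.1227, 0.2163]
orientation: [0.707, -0.706, 0.037, -0.035]
force: [-0.4, -0.7, -0.4]
finger_gap: -0.0
```

Emit:
carry_out --pt "0 0 0.1 0 0 0 -1" --pt "0 0 0.1 0 0 0 -1" --pt "0 0 0 0 0 0 -1"

```text
t: 7.23
eef_pos: [0.4679, 0.1269, 0.2167]
orientation: [-0.705, 0.707, -0.037, 0.036]
force: [0.4, -5.3, -1.3]
finger_gap: -0.0003
```

Emit:
carry_out --pt "0 0 0.08 0 0 0 -1" --pt "0 0 0.07 0 0 0 -1" --pt "0 0 0 0 0 0 -1"

```text
t: 7.48
eef_pos: [0.468, 0.128, 0.2167]
orientation: [-0.702, 0.711, -0.038, 0.037]
force: [-2.5, -13.4, -0.0]
finger_gap: 0.0001
```

Emit:
carry_out --pt "0 0 -0.3 0 0 0 -1" --pt "0 0 -0.4 0 0 0 -1" --pt "0 -0.9 0 0 0 0 -1" --pt "0 -0.9 0 0 0 0 -1" --pt "0 -0.9 0 0 0 0 -1" --pt "0 -0.9 0 0 0 0 -1" --pt "0 0 -0.95 0 0 0 -0.1" --pt "0 0 -0.95 0 0 0 -0.1" --pt "0 0 -0.95 0 0 0 -0.1" --pt "0 0 -0.95 0 0 0 -0.1" --pt "0 0 -0.95 0 0 0 -0.1" --pt "0 0 -0.95 0 0 0 -0.1"

```text
t: 8.48
eef_pos: [0.4488, -0.0598, 0.3257]
orientation: [0.707, -0.706, 0.035, -0.037]
force: [0.6, 0.1, -0.4]
finger_gap: 0.0383
```

```bash
python3 - <<'E'
from h import *
w=np.array([-.1035,-.1595,0])
for s in (1,-1): delta([.525,-.307,.22],down(s*w))
b=snap("scene","scene4"); snap("side","side4"); a=cv2.imread("pics/scene0.png")
v=np.hstack([cv2.resize(x[165:250,280:385],None,fx=3.6,fy=3.6,interpolation=cv2.INTER_CUBIC) for x in(a,b)]);cv2.imwrite("pics/cmp4.png",v)
for n,(x,y,w,h) in dict(ball=(300,168,14,14),cw=(293,198,20,20),cr=(346,160,26,20)).items():
    t=a[y:y+h,x:x+w]; r=cv2.matchTemplate(b[y-10:y+h+10,x-10:x+w+10],t,cv2.TM_CCOEFF_NORMED); m=cv2.minMaxLoc(r);print(n,m[1],np.array(m[3])-10)
E
```

```text
pos [ 0.4488 -0.0598  0.3257] t 8.4833 F [ 0.6101  0.0883 -0.3985] gap 0.03829876436134239 q [-0.2821 -0.1347 -0.0338  1.6694  0.0023  1.3914]
R [[0.995, 0.003, 0.102], [-0.102, 0.002, 0.995], [0.003, -1.0, 0.002]]
shift rows [ 3.3617  3.5178 -7.9416]
rot rows [  0.0276 -25.4838   0.0317]
pos [ 0.4488 -0.0598  0.3257] t 8.4833 F [ 0.6101  0.0883 -0.3985] gap 0.03829876436134239 q [-0.2821 -0.1347 -0.0338  1.6694  0.0023  1.3914]
R [[0.995, 0.003, 0.102], [-0.102, 0.002, 0.995], [0.003, -1.0, 0.002]]
shift rows [ 3.3617  3.5178 -7.9416]
rot rows [-0.0233  4.5161  0.0203]
ball 0.9738263487815857 [1 0]
cw 0.9991729855537415 [0 0]
cr 0.9989715218544006 [0 0]
```

View pics/cmp4.png

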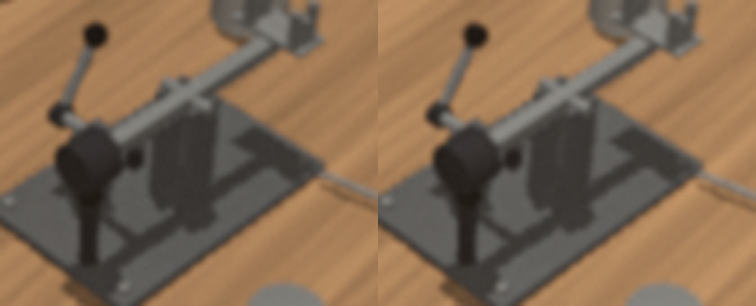

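Emit:
carry_out --pt "0.42 0.3 -0.99 0 0 0 0.2" --pt "0.42 0.3 -0.99 0 0 0 0.2" --pt "0.42 0.3 -0.99 0 0 0 0.2" --pt "0.42 0.3 -0.99 0 0 0 0.2" --pt "0.42 0.3 -0.99 0 0 0 0.2" --pt "0.42 0.3 -0.99 0 0 0 0.2" --pt "0.42 0.3 -0.99 0 0 0 0.2" --pt "0.42 0.3 -0.99 0 0 0 0.2" --pt "0 0 0 0 0.9 0 0.2" --pt "0 0 0 0 0.9 0 0.2" --pt "0 0 0 0 0.9 0 0.2" --pt "0 0 0 0 0.9 0 0.2" --pt "0 0 0 0 0.92 0 0.2" --pt "0 0 0 0 0 0 0.2" --pt "0 0 0 0 0 0 0.2"

```text
t: 9.83
eef_pos: [0.5252, -0.305, 0.2533]
orientation: [0.679, -0.678, 0.2, -0.2]
force: [0.3, -0.1, -0.3]
finger_gap: 0.0511
```

```bash
python3 - <<'E'
from h import *
w=np.array([-.1035,-.1595,0])
delta([.525,-.307,.076],down(-w))
snap("wrist","wrist5")
W=ctrl.camera_params("wrist")
print(proj(W,[[.555,-.2613,.04],[.4515,-.4205,.03],[.525,-.307,.028]]))
E
```

```text
pos [ 0.5252 -0.305   0.2533] t 9.8333 F [ 0.2639 -0.1353 -0.3386] gap 0.05109375210493014 q [-0.637   0.2579  0.2331  1.5453  0.0013  1.5071]
R [[0.84, 0.001, 0.542], [-0.542, 0.001, 0.84], [0.001, -1.0, 0.001]]
shift rows [ 0.027   5.9084 -0.068 ]
rot rows [-0.0121  0.0222  0.0072]
[[283.0329 137.1453]
 [282.0911 321.7214]
 [282.3556 195.6962]]
```

View pics/wrist5.png

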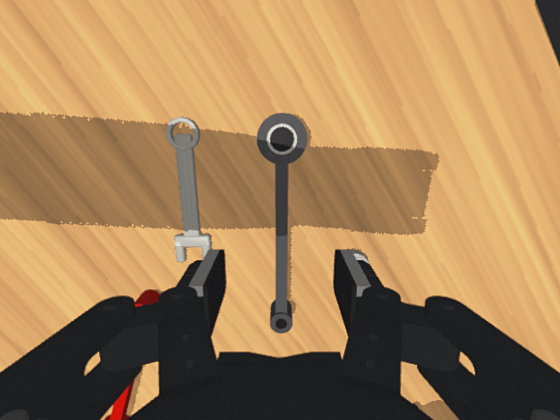

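```bash
python3 - <<'E'
from h import *
W=ctrl.camera_params("wrist")
b=onz(W,(281.5,138),.04);s=onz(W,(281,322.5),.03);print(b,s,np.linalg.norm((s-b)[:2]))
d=(s-b);d[2]=0;d/=np.linalg.norm(d); B=b+.055*d; print("balance",B, "dir",d)
n=np.array([d[1],-d[0],0])
for nm,uv,z in (("wrench",(212,245),.008),("wrench handle",(197,200),.006),("ring",(345,257),.013)):
    X=onz(W,uv,z)-B; print(nm,X@d,X@n)
delta([B[0],B[1],.078],down(-d))
im=cv2.imread("pics/wrist5.png"); crop(im,160,100,200,240,2.4,"w5c")
E
```

```text
[ 0.5535 -0.2612  0.04  ] [ 0.45   -0.4207  0.03  ] 0.19010015378733644
balance [ 0.5236 -0.3073  0.04  ] dir [-0.5443 -0.8389  0.    ]
wrench 0.056899028272367466 0.07263638734003153
wrench handle 0.008630989421419254 0.08563910218738309
ring 0.0682926665278825 -0.06697073438706212
pos [ 0.5251 -0.3051  0.2533] t 9.8833 F [ 0.4413 -0.1365 -1.0607] gap 0.051013977618322104 q [-0.6371  0.2579  0.2331  1.5453  0.001   1.5072]
R [[0.84, 0.001, 0.543], [-0.543, 0.0, 0.84], [0.001, -1.0, 0.001]]
shift rows [-0.0068  5.8419 -0.0972]
rot rows [-0.0091  0.0195  0.0071]
```

View pics/w5c.png

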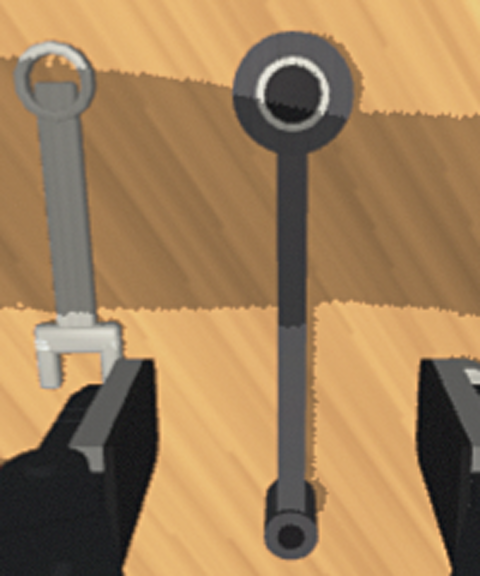

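Emit:
carry_out --pt "0 0.8 -0.1 0 0 0 0.2" --pt "0 0.8 0 0 0 0 0.2" --pt "0 0.8 0 0 0 0 0.2" --pt "0 0.8 0 0 0 0 0.2" --pt "0 0.8 0 0 0 0 0.2" --pt "0 0.7 0 0 0 0 0.2" --pt "0 0.5 0 0 0 0 0.2" --pt "0 0.3 0 0 0 0 0.2" --pt "0 0 0 0 0 0 0.2" --pt "0 0 0 0 0 0 0.2" --pt "0 0 0 0 0 0 0.2"

```text
t: 10.8
eef_pos: [0.524, -0.3085, 0.0895]
orientation: [-0.678, 0.678, -0.2, 0.202]
force: [0.7, -0.9, 0.7]
finger_gap: 0.0511
```

```bash
python3 - <<'E'
from h import *
delta([.5236,-.3073,.077],down([.5443,.8389,0]))
E
```

```text
pos [ 0.524  -0.3085  0.0895] t 10.8 F [ 0.7249 -0.8929  0.7223] gap 0.05105199933790835 q [-0.6424  0.3167 -0.0241  1.2273  0.0001  1.5041]
R [[0.839, 0.002, 0.544], [-0.544, -0.001, 0.839], [0.003, -1.0, -0.0]]
shift rows [-0.0339  0.4178  0.0261]
rot rows [ 0.0004 -0.001   0.0256]
```

Emit:
carry_out --pt "0 0.2 0.03 0 0 0 0.2" --pt "0 0.2 0 0 0 0 0.2" --pt "0 0 0 0 0 0 0.2" --pt "0 0 0 0 0 0 -1" --pt "0 0 0 0 0 0 -1" --pt "0 0 0 0 0 0 -1" --pt "0 0 0 0 0 0 -1" --pt "0 0 0 0 0 0 -1" --pt "0 0 0 0 0 0 -1" --pt "0 0 0 0 0 0 -1" --force 90

```text
t: 11.63
eef_pos: [0.5243, -0.3077, 0.0766]
orientation: [-0.678, 0.678, -0.2, 0.202]
force: [2.2, -1.5, 0.7]
finger_gap: 0.0102
```

```bash
python3 - <<'E'
from h import *
delta([.5236,-.3073,.077],down([.5443,.8389,0]))
snap("wrist","wrist6")
E
```

```text
pos [ 0.5243 -0.3077  0.0766] t 11.6333 F [ 2.2436 -1.5145  0.7416] gap 0.010229357697769509 q [-0.641   0.327  -0.0382  1.2035  0.0001  1.5059]
R [[0.839, 0.002, 0.545], [-0.545, -0.001, 0.839], [0.002, -1.0, 0.0]]
shift rows [-0.0256 -0.0138 -0.0018]
rot rows [-0.     -0.0054  0.0198]
```

View pics/wrist6.png

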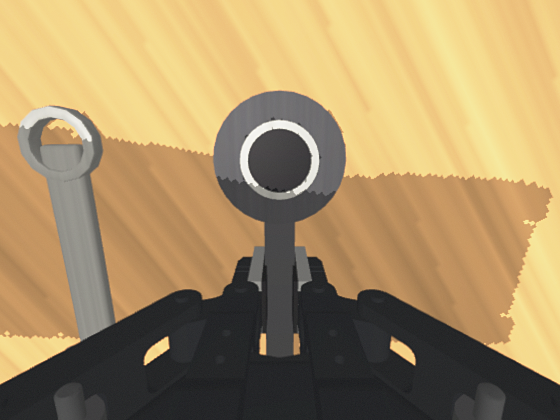

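Emit:
carry_out --pt "0 -0.3 0 0 0 0 -1" --pt "0 -0.5 0 0 0 0 -1" --pt "0 -0.6 0 0 0 0 -1" --pt "0 -0.6 0 0 0 0 -1" --pt "0 -0.5 0 0 0 0 -1" --pt "0 0 0 0 0 0 -1" --pt "0 0 0 0 0 0 -1"

```text
t: 12.27
eef_pos: [0.523, -0.3068, 0.15]
orientation: [0.678, -0.678, 0.202, -0.2]
force: [0.6, 0.9, -7.9]
finger_gap: 0.0104
```

```bash
python3 - <<'E'
from h import *
o=ctrl.get_obs();print(o["torque"],o["force"],o["finger_gap"])
delta([.567,.272,.34],down(-sx))
snap("wrist","wrist7");im=snap("side","side7");crop(im,230,200,150,200,3,"s7c")
E
```

```text
[ 0.0422  0.0618 -0.0319] [ 0.6076  0.9088 -7.8701] 0.010373632212753411
pos [ 0.523  -0.3068  0.15  ] t 12.2667 F [ 0.6076  0.9088 -7.8701] gap 0.010373632212753411 q [-0.641   0.2797  0.0537  1.3468 -0.0001  1.506 ]
R [[0.839, -0.002, 0.545], [-0.545, 0.001, 0.839], [-0.002, -1.0, 0.0]]
shift rows [-9.2945 -6.3127 16.9762]
rot rows [ -0.0207 -19.5193  -0.0118]
```

View pics/wrist7.png

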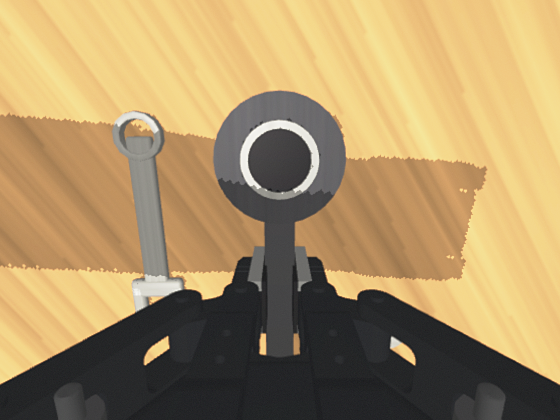

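View pics/s7c.png

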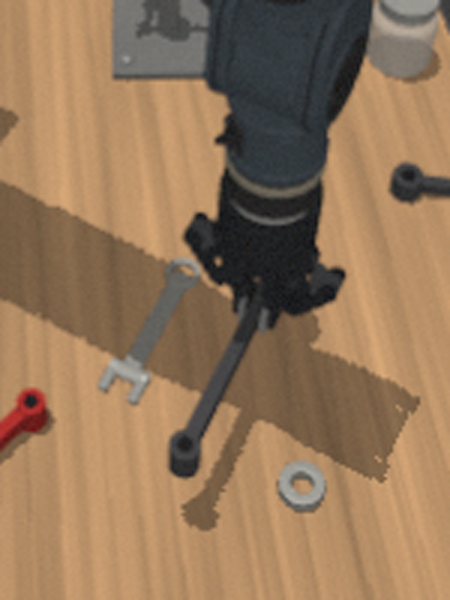

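Emit:
carry_out --pt "0 -0.4 0 0 0 0 -1" --pt "0 -0.8 0 0 -0.3 0 -1" --pt "0 -0.9 0 0 -0.6 0 -1" --pt "0 -0.9 0 0 -0.8 0 -1" --pt "0 -0.9 0 0 -0.9 0 -1" --pt "0 -0.9 0 0 -0.9 0 -1" --pt "0 -0.8 0 0 -0.9 0 -1" --pt "0 -0.5 0 0 -0.9 0 -1" --pt "0 -0.2 0 0 -0.9 0 -1" --pt "0 0 0 0 -0.9 0 -1" --pt "0 0 0 0 -0.9 0 -1" --pt "0 0 0 0 -0.9 0 -1" --pt "0 0 0 0 -0.9 0 -1" --pt "0 0 0 0 -0.9 0 -1" --pt "0 0 0 0 -0.9 0 -1" --pt "0 0 0 0 -0.9 0 -1" --pt "0 0 0 0 -0.9 0 -1" --pt "0 0 0 0 -0.9 0 -1" --pt "0 0 0 0 -0.9 0 -1" --pt "0 0 0 0 -0.9 0 -1"

```text
t: 14.03
eef_pos: [0.5232, -0.3069, 0.3391]
orientation: [0.601, -0.599, -0.374, 0.374]
force: [-1.0, -0.1, -8.1]
finger_gap: 0.0102
```

Emit:
carry_out --pt "0 0 0 0 -0.9 0 -1" --pt "0 0 0 0 -0.9 0 -1" --pt "0 0 0 0 -0.7 0 -1" --pt "0 0 0 0 -0.6 0 -1" --pt "0 0 0 0 -0.3 0 -1" --pt "0 0 0 0 0 0 -1" --pt "0 0 0 0 0 0 -1"

```text
t: 14.62
eef_pos: [0.5233, -0.307, 0.3393]
orientation: [0.526, -0.525, -0.473, 0.473]
force: [0.2, 0.6, -7.2]
finger_gap: 0.0105
```

```bash
python3 - <<'E'
from h import *
delta([.567,.272,.34],down(-sx))
E
```

```text
pos [ 0.5233 -0.307   0.3393] t 14.6167 F [ 0.1875  0.6131 -7.2214] gap 0.010460163501863424 q [-0.641   0.2847  0.4373  1.7252 -0.     -0.5351]
R [[0.106, -0.001, -0.994], [0.994, 0.001, 0.106], [0.001, -1.0, 0.002]]
shift rows [19.3455 -0.0046  0.5931]
rot rows [-0.0148 -0.0281  0.0084]
```

Emit:
carry_out --pt "0.4 0 0.03 0 0 0 -1" --pt "0.7 0 0.03 0 0 0 -1" --pt "0.9 0 0.03 0 0 0 -1" --pt "0.95 0 0.03 0 0 0 -1" --pt "0.95 0 0.03 0 0 0 -1" --pt "0.95 0 0.03 0 0 0 -1" --pt "0.95 0 0.03 0 0 0 -1" --pt "0.95 0 0.03 0 0 0 -1" --pt "0.95 0 0.03 0 0 0 -1" --pt "0.95 0 0.03 0 0 0 -1" --pt "0.95 0 0.03 0 0 0 -1" --pt "0.95 0 0.03 0 0 0 -1" --pt "0.95 0 0.03 0 0 0 -1" --pt "0.95 0 0.03 0 0 0 -1" --pt "0.95 0 0.03 0 0 0 -1" --pt "0.95 0 0.03 0 0 0 -1" --pt "0.95 0 0.03 0 0 0 -1" --pt "0.9 0 0.03 0 0 0 -1" --pt "0.8 0 0.03 0 0 0 -1" --pt "0.7 0 0.03 0 0 0 -1"

```text
t: 16.28
eef_pos: [0.5605, 0.2251, 0.3398]
orientation: [0.526, -0.525, -0.473, 0.473]
force: [-0.2, -1.3, -8.2]
finger_gap: 0.0103
```

Emit:
carry_out --pt "0.6 0 0 0 0 0 -1" --pt "0.5 0 0 0 0 0 -1" --pt "0.4 0 0 0 0 0 -1" --pt "0.2 0 0 0 0 0 -1" --pt "0 0 0 0 0 0 -1" --pt "0 0 0 0 0 0 -1" --pt "0 0 0 0 0 0 -1"

```text
t: 16.87
eef_pos: [0.5667, 0.2726, 0.34]
orientation: [-0.526, 0.526, 0.473, -0.473]
force: [0.9, -0.9, -7.3]
finger_gap: 0.0103
```

```bash
python3 - <<'E'
from h import *
delta([.567,.272,.264],down(-sx))
snap("wrist","wrist8"); snap("side","side8"); snap("scene","scene8")
E
```

```text
pos [0.5667 0.2726 0.34  ] t 16.8667 F [ 0.8839 -0.8824 -7.2813] gap 0.010288092505363366 q [ 0.3421  0.3484  0.5181  1.7409 -0.0008  0.448 ]
R [[0.106, -0.0, -0.994], [0.994, -0.001, 0.106], [-0.001, -1.0, 0.0]]
shift rows [-0.0162  2.5338 -0.0133]
rot rows [-0.0007 -0.0282 -0.0083]
```

View pics/wrist8.png

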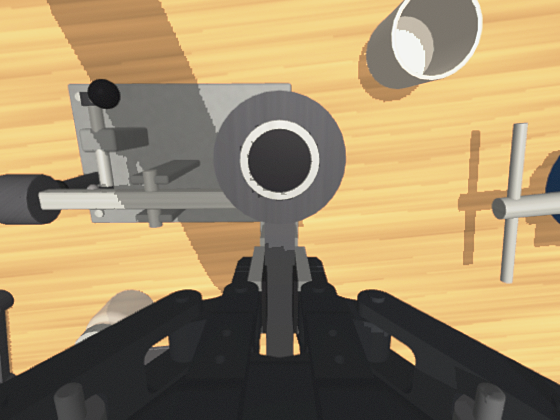

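View pics/side8.png

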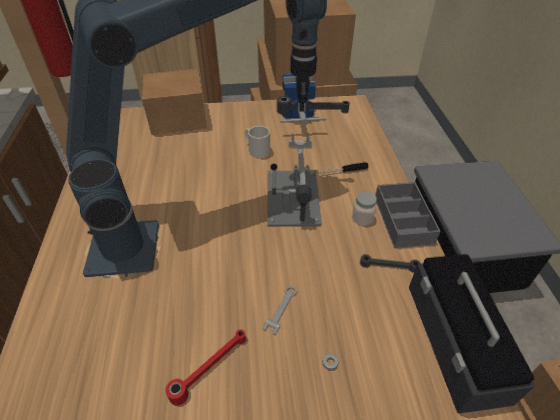

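```bash
python3 - <<'E'
from h import *
W=ctrl.camera_params("wrist");S=ctrl.camera_params("side")
a=onz(W,(69,85.5),.012);b=onz(W,(291,84),.012);c=onz(W,(93,222),.012)
print(a,b,c,np.linalg.norm(b-a),np.linalg.norm(c-a),np.arctan2(-(b-a)[0],(b-a)[1]))
o=(a+b)/2+.11*sx; print(o,o+.115*sy)
print("ball from wrist z .149",onz(W,(103.5,94),.149),"expected",o-.088*sx-.06*sy+.0423*sy)
im=cv2.imread("pics/side8.png");crop(im,240,80,120,110,5,"s8c")
E
```

```text
[0.4353 0.0434 0.012 ] [0.4602 0.2985 0.012 ] [0.5999 0.0269 0.012 ] 0.25632497263969306 0.16548636277555948 -0.09738598372855554
[0.5572 0.1596 0.012 ] [0.569 0.274 0.012]
ball from wrist z .149 [0.4653 0.1491 0.149 ] expected [0.4678 0.1511 0.012 ]
```

View pics/s8c.png

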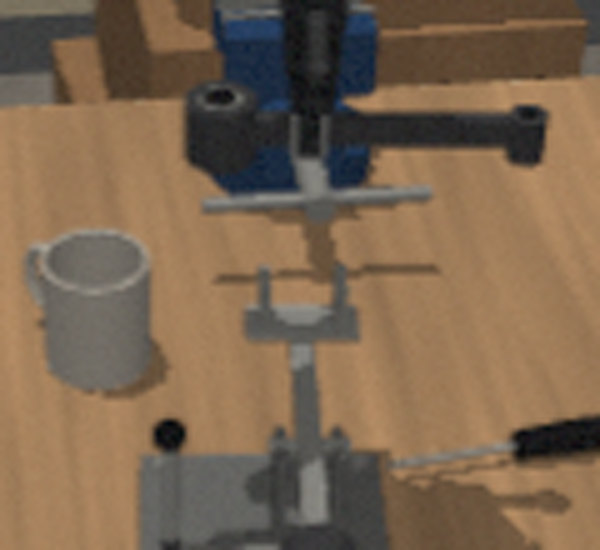

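Emit:
carry_out --pt "0 0.2 0 0 0 0 -1" --pt "0 0.4 0 0 0 0 -1" --pt "0 0.4 0 0 0 0 -1" --pt "0 0.4 0 0 0 0 -1" --pt "0 0.4 0 0 0 0 -1" --pt "0 0.3 0 0 0 0 -1" --pt "0 0.2 0 0 0 0 -1" --pt "0 0.1 0 0 0 0 -1" --pt "0 0 0 0 0 0 -1" --pt "0 0 0 0 0 0 -1" --pt "0 0 0 0 0 0 -1"

```text
t: 17.93
eef_pos: [0.5671, 0.2736, 0.269]
orientation: [-0.525, 0.526, 0.474, -0.472]
force: [1.0, -0.1, -7.1]
finger_gap: 0.0102
```

```bash
python3 - <<'E'
from h import *
delta([.568,.272,.268],down(-sx))
im=snap("side","side9");crop(im,240,80,120,110,5,"s9c")
im=snap("scene","scene9");crop(im,290,110,120,110,5,"c9c")
E
```

```text
pos [0.5671 0.2736 0.269 ] t 17.9333 F [ 0.9584 -0.145  -7.0716] gap 0.010184817402609174 q [ 0.3431  0.3197  0.3397  1.5889 -0.      0.448 ]
R [[0.105, 0.002, -0.994], [0.994, 0.001, 0.105], [0.001, -1.0, -0.002]]
shift rows [-0.05    0.0329 -0.0368]
rot rows [ 0.016  -0.0188  0.0076]
```

View pics/s9c.png

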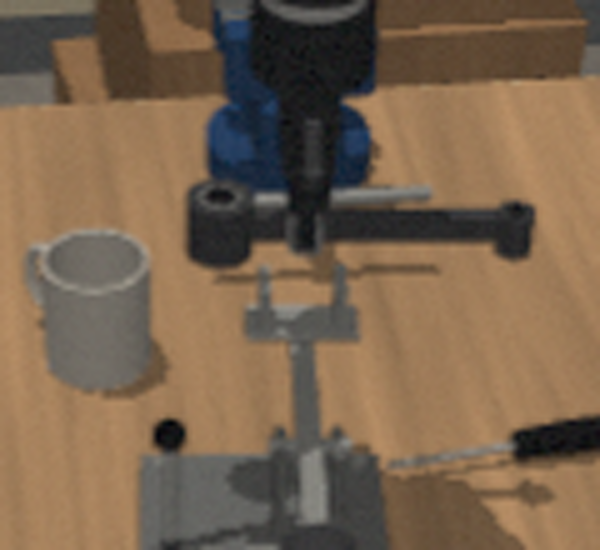

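View pics/c9c.png

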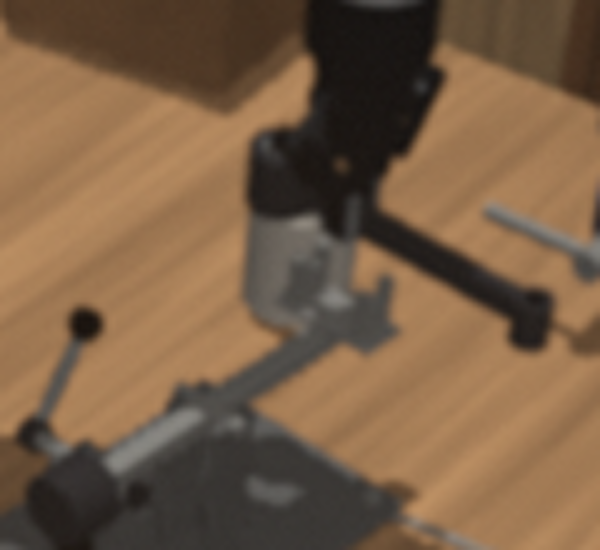

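```bash
python3 - <<'E'
from h import *
S=ctrl.camera_params("side");C=ctrl.camera_params("scene")
f=lambda x0,y0,c:((c[0]+.5)/5-.5+x0,(c[1]+.5)/5-.5+y0)
print("small",tri((S,f(240,80,(517,208))),(C,f(290,110,(532,300)))))
print("big",tri((S,f(240,80,(219,196))),(C,f(290,110,(277,143)))))
B=np.array([.5671,.2736,.2114])
print("exp small top",B+.135*sx+[0,0,.011],"big",B-.055*sx+[0,0,.021])
cr=np.array([.568,.272,.172])
print("post tops pred side",(proj(S,[cr-.025*sx,cr+.025*sx])-[240,80])*5+2)
a=cv2.imread("pics/side0.png");b=cv2.imread("pics/side9.png")
for n,(x,y,w,h) in dict(ball=(268,161,12,12),base=(283,138,30,14),beam=(297,150,10,30)).items():
    t=a[y:y+h,x:x+w]; r=cv2.matchTemplate(b[y-8:y+h+8,x-8:x+w+8],t,cv2.TM_CCOEFF_NORMED); m=cv2.minMaxLoc(r);print(n,m[1],np.array(m[3])-8)
E
```

```text
small (array([0.7022, 0.2602, 0.2233]), [np.float64(0.000828124642608484), np.float64(0.0008281246426084163)])
big (array([0.5119, 0.2757, 0.2367]), [np.float64(0.0007278994755860675), np.float64(0.0007278994755863312)])
exp small top [0.7014 0.2597 0.2224] big [0.5124 0.2793 0.2324]
post tops pred side [[265.7488 277.7636]
 [342.1548 277.7162]]
ball 0.9916036128997803 [0 0]
base 0.7329302430152893 [0 0]
beam 0.6925678253173828 [0 0]
```

```bash
python3 - <<'E'
from h import *
o=ctrl.get_obs();print(o["t"],o["eef_pos"],o["finger_gap"],o["force"])
print(ctrl.close_job())
E
```

```text
18.0333 [0.5671 0.2737 0.269 ] 0.010352114026515086 [-0.0788 -0.7519 -6.8726]
the job is handed in; nothing more can be done
None
```

I did the lever check and then the lift in the order asked, and handed the job in at about 18 s with the casting still held over the cradle.

**Arrest lever:**
- I pushed it to its far stop, where the reading was about 10 N. The pictures showed the counterweight end down and the cradle end up.
- I then pushed it back to its near stop, about 13 N. Afterwards the ball was within 1 pixel of its starting place, and the beam and cradle showed no shift, so the beam is locked level.

**Casting:**
- I gripped the dark offset lever at its balance point with 90 N. It did not shift in the grip after the lift, and the weight read about 7 N.
- By the arm's reading, the balance point is at about (0.567, 0.274, 0.211) m, with the small end pointing away from the robot.
- It is about 2 mm from my average cradle position and about 51 mm above it. The tool is within about 0.2° of level and in line with the notches.

**Checks that disagreed or were weak:**
- My three cradle estimates differed by up to 5 mm.
- The big boss, partly hidden by the gripper, measured about 4 mm higher than expected; the small boss matched to about 1 mm.
- In the last side view the match on the beam and cradle was weaker (0.69 to 0.73), probably because of the arm's shadow. It still showed no shift.

The other things on the bench were not touched.

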